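Clip the stray-light sensor onto the laser's beam tube

TASK

Take the orange stray-light sensor and snap it down over the aluminium beam tube, tongue clear of the hood, so that it sits fully home and upright with its green tongue pointing at the yellow-hooded collar. Then slide it along the tube, tongue under the hood, until it meets the sprung contact pad hidden in there, push gently (about 6 N on the pad) for a moment and leave it touching the pad. Never lean hard on the tube or the pad, and leave everything else where it is.

Things in the scene. Friction and masses are not known exactly. Their poses are not given: they have to be found in the camera images.
- sensor: Clip-on sensor, about 80 g: orange housing on a black saddle with two sprung black jaws below and a green tongue to +y. Starts standing on its jaws on the table. Origin: where the tube's axis lies once clipped on, 22.5 mm above the table at the start. z up, y along the tube. Saddle 42 mm along x, 26 mm along y; its underside, 15 mm above the origin, lands on the tube when home; its top is at 22 mm.
- housing (a point): Middle of the orange housing, 37 mm above the sensor's origin. The housing is 24 x 24 mm in plan and 30 mm tall (22 to 52 mm above the origin). Grip it across the sensor's x.
- lips (a point): Midway between the two jaw lips, 11 mm below the sensor's origin; gap there 22 mm, flaring to 38 mm at the feet (22.5 mm below the origin). On the way down the jaws touch the tube about 22 mm before home. Snapping past the widest point takes about 8 to 16 N; then the resistance falls away, even pulls down, until the saddle lands. Once home, sliding along the tube takes some 1 to 4 N.
- tongue_tip (a point): Middle of the green tongue's end face: sensor x 0, y 43 mm, height 18.5 mm. The tongue is 14 mm wide and 4 mm thick and sticks out 30 mm from the saddle.
- tube: Fixed level aluminium beam tube, 30 mm diameter, 300 mm long. Origin: its middle, on the axis, 90 mm above the table; y along the axis towards the collar and the grey laser head; z up. Black rings (38 mm diameter) on posts at y = -130 and +135 mm; laser head (70 x 150 x 90 mm) from y = 153 mm. The bare stretch from y = -115 mm to the collar is free for clipping on.
- collar: Fixed black collar (48 mm diameter, 12 mm thick) on the tube; place along it varies. Origin: tube axis, in its face to -y. Yellow hood from that face 30 mm to -y, 30 mm wide, 25.5 to 29 mm above the axis: the tongue must slide in below. Under it waits a copper pad, its face anywhere 4 to 22 mm from the collar's face (place unmeasured: feel for it), springing back 5 N per mm, damped: push slowly; over 12 N harms it.
- spare: Bystander: blue sensor head of the same shape with straight legs, for another tube. Do not move.
- driver: Bystander: screwdriver with red handle, 160 mm long, lying.
- jar: Bystander: small jar with black cap, 44 mm wide, 75 mm tall.
- mirror: Bystander: mirror mount on a post, 105 mm tall.
- lens_case: Bystander: clear lens case 70 x 50 x 22 mm.
- post: Bystander: steel post standing, 25 mm diameter, 60 mm tall.
Not all that is in view belongs to the job. Leave any purple, red or turquoise look-alike of the sensor alone.

How it is judged (in metres and radians):
On the way, in this order (a step that is already met when the one before it is completed fails the run):
1. the sensor is snapped fully home and upright on the tube, its tongue still clear of the hood (x of sensor in the frame of tube between -0.002 and 0.002 m and z of sensor in the frame of tube between -0.003 and 0.002 m and angle between the y axis of sensor and the y axis of tube, either way round below 0.08 rad and angle between sensor's own z axis and vertical below 0.2 rad and y of tongue_tip in the frame of collar below -0.03 m), for 0.2 s.
2. the tongue is pushed against the pad under the hood with at least 3 N (contact force between sensor and collar above 3 N and y of tongue_tip in the frame of collar above -0.026 m), for 0.2 s.
At the end, for the whole second after the job is handed in: The sensor is clipped on the tube: its origin within 2 mm of the tube axis sideways and in height (no more than 3 mm low), within 0.08 rad of the tube's direction and 0.2 rad of upright, the tongue under the hood and still touching the pad (more than 0.2 N), released and at rest (x of sensor in the frame of tube between -0.002 and 0.002 m and z of sensor in the frame of tube between -0.003 and 0.002 m and angle between the y axis of sensor and the y axis of tube, either way round below 0.08 rad and angle between sensor's own z axis and vertical below 0.2 rad and y of tongue_tip in the frame of collar above -0.026 m and linear speed of sensor below 0.01 m/s and contact force between sensor and collar above 0.2 N).
It fails at once if the contact forces between sensor and tube, the jaws' squeeze included, add up to more than 40 N (contact force between sensor and tube above 40 N).
It fails at once if the sensor is pushed against the collar, its hood or its pad with more than 12 N (contact force between sensor and collar above 12 N).
It fails at once if a bystander is moved by more than 10 mm (distance of any of spare, driver, jar, mirror, lens_case, post from where it was at the start of the episode above 0.01 m).
It also fails if it takes over 67 s, if anything falls off the work surface, if the arm or the gripper's body presses on something with over 40 N, if the wrist force passes 120 N, or if a joint passes its speed limit or range.

ROBOT

A 6-joint arm with a two-finger parallel gripper is mounted at the origin on the work surface. World frame = base frame: x ahead of the robot, y to its left, z up, the work surface at z = 0. Lengths are in mm, angles in rad, forces in N, time in s.
With the tool pointing down it reaches from about 350 to 775 mm from the base axis. Payload 7.3 kg.
Tool frame: the origin (TCP) lies between the finger pads; the fingertips stand 22 mm ahead of it and the grasp point (between the pads) lies 3 mm ahead of it (nose_length is the distance from the TCP to the fingertips, in mm); z points along the fingers, y is the direction in which the jaws open and shut (so a half turn about z gives the same grasp; the last joint's range is limited). The gripper opens to 92 mm and grips with 3 to 60 N. Pads are 19 mm wide; open, the fingers measure 130 mm over their backs; the gripper's body (75 mm by 190 mm) begins 47 mm behind the grasp point.
Start: joints at [-1.293, 0.342, 1.524, -0, 1.275, -0.146], TCP at [215.918, -478.565, 227.941] pointing down, gripper open.
Joint ranges: [-2.53, 2.53], [-0.77, 2.02], [0.04, 2.7], [-1, 4.14], [0.28, 2.66], [-3.11, 3.11]. Speed limits (rad/s): [2.57, 2.57, 3.14, 3.14, 3.14, 3.14].

INTERFACE

Orientations are given as [roll, pitch, yaw] about the fixed x, y, z axes, in that order (R = Rz(yaw) Ry(pitch) Rx(roll)).
In Python, from plant import get_obs, capture, close_job, nose_length gives the robot as it stands.
- The arm moves only by the tool step_arm, never from a script. Its argument "increments" is text: rows parted by semicolons, each of 7 numbers parted by spaces: the turn, a rotation vector about the tool's x, y, z in rad, then the shift along the tool's x, y, z in mm, then the opening, from -1 (shut) to 1 (fully open). A call has 1 to 20 rows; each row is the pose to reach, as a shift and turn from the pose commanded when the call began, along the tool's axes at that moment; what a row does not reach only later rows make up. A row lasts 1/8 s, in which the tool goes at most 62.5 mm and 10.7 degrees, less where a joint would pass 70% of its speed; a pose out of reach is approached as far as the arm can. A call with a gripper value outside its range is refused whole. The fingers move at their own pace and stop on an object; the grip force is fixed at half the most. Time passes only in rows, so rows that repeat a pose let the fingers close. It gives the time, the measured TCP pose, the force and the opening at its end, in the units of the state.
- get_obs(): the state, without advancing time (a new reading comes with each control period).
- capture(name): name is "scene" or "top" or "wrist"; returns a dict with "frame" (400x640x3 uint8, red, green, blue), "K" (3x3 intrinsics, pixels), "extrinsics" (4x4, takes a point from world to camera coordinates); the wrist camera has in their place "tool_from_camera" (4x4, takes a point from camera to tool coordinates, whose origin is the TCP and whose axes are the flange's). Camera axes: x right, y down, z forward; pixel columns grow to the right and rows downward; lengths in mm; the calibration is good to about 2 mm. A picture is of the moment at which its call begins: read the wrist's pose just before it. There is no depth.
- close_job(): hands the job in, once; it reports no verdict.
The state is a dict: "time": time; "joint_positions": joint angles; "dq": joint speeds; "tau": joint torques, N m; "tool_pos": TCP position; "tcp_rot": TCP orientation; "contact_force": force on the tool from outside, world axes, zero at the start; "moment": the same for the moment, N m; "grip_width": finger opening in mm.
Only numpy, scipy, OpenCV 4.12 (cv2) and the standard library are available. Lean on these libraries where they do the work, as an engineer would, in place of code of your own. Each camera call takes 0.05 s, during which the arm holds its last target.

## Working session

There is one attempt and no reset: what is moved stays moved. The work goes in short steps, Python scripts to look and compute and a tool call to move; the robot and the scene stay as the last step left them, time stands still between calls to the robot, and variables do not carry over. Pictures are saved under pics/ and viewed, and the job is handed in when it is done.

Besides the shell and the picture viewer there is one more tool, called after ">>>" as name(argument=value, ...) on one line, values as JSON. step_arm: Moves the arm, as the interface text tells. Its arguments: {"type":"object","properties":{"increments":{"type":"string"}},"required":["increments"]}

```bash
mkdir -p pics; ls
python3 - <<'E'
from plant import get_obs, capture, nose_length
import cv2,pickle
print(get_obs(), nose_length if not callable(nose_length) else nose_length())
for n in ["scene","top","wrist"]:
    c=capture(n); pickle.dump(c,open(n+".pkl","wb"))
    cv2.imwrite(f"pics/{n}0.png",c["frame"][:,:,::-1]); print({k:v for k,v in c.items() if k!="frame"})
E
```

```text
pics
{'time': 0.0, 'joint_positions': array([-1.29299927e+00,  3.42717445e-01,  1.52501197e+00,  7.57032933e-06,
        1.27538257e+00, -1.46015086e-01]), 'dq': array([-1.83738860e-04,  7.62775500e-04,  9.79018032e-04, -2.76879244e-05,
        2.24077683e-04,  4.86117948e-04]), 'tau': array([ 1.01483653e-03, -4.31233478e+01, -2.44216472e+01,  7.17783440e-02,
        5.60102658e-02, -1.20362083e-04]), 'tool_pos': array([ 215.80497016, -478.15840576,  227.24945743]), 'tcp_rot': array([-3.14009055e+00, -2.28219069e-04,  4.23809761e-01]), 'contact_force': array([-0.38637139,  0.04798969,  0.16185209]), 'moment': array([ 0.00292468, -0.02262303,  0.01492008]), 'grip_width': 91.68519981805586} 22.0
{'K': array([[499.95036425,   0.        , 322.39888282],
       [  0.        , 499.95036425, 199.88256272],
       [  0.        ,   0.        ,   1.        ]]), 'extrinsics': array([[-8.87038559e-01,  4.61630331e-01,  7.74803603e-03,
         4.72474358e+02],
       [ 2.86598084e-01,  5.63709964e-01, -7.74656450e-01,
        -9.54356179e+01],
       [-3.61972559e-01, -6.84929569e-01, -6.3233484
[... 459 characters left out ...]
+02],
       [ 9.65564700e-02,  3.79834755e-03, -9.95320260e-01,
         1.34606884e+03],
       [ 0.00000000e+00,  0.00000000e+00,  0.00000000e+00,
         1.00000000e+00]])}
{'K': array([[317.3217545 ,   0.        , 319.07212419],
       [  0.        , 317.3217545 , 205.04039865],
       [  0.        ,   0.        ,   1.        ]]), 'tool_from_camera': array([[ 9.28640940e-04, -9.60293591e-01, -2.78989887e-01,
         7.50095820e+01],
       [ 9.99999540e-01,  9.58275680e-04,  3.01606606e-05,
         9.39744183e-01],
       [ 2.38386134e-04, -2.78989786e-01,  9.60294040e-01,
        -1.56052948e+02],
       [ 0.00000000e+00,  0.00000000e+00,  0.00000000e+00,
         1.00000000e+00]])}
```

View pics/scene0.png

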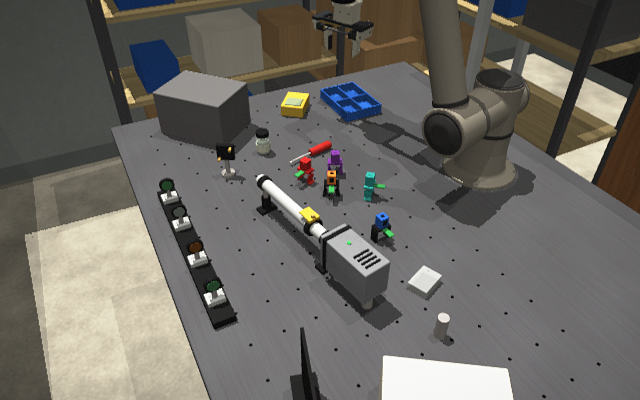

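View pics/top0.png

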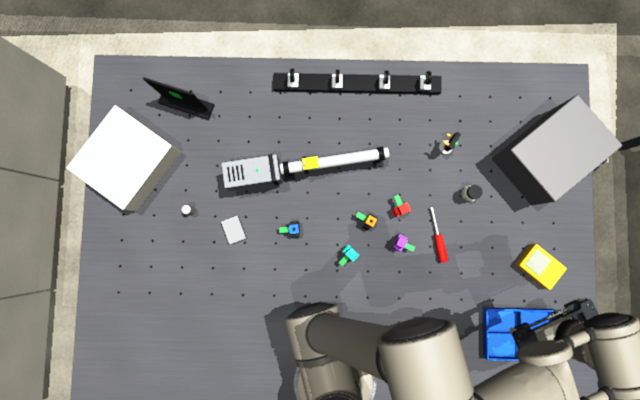

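View pics/wrist0.png

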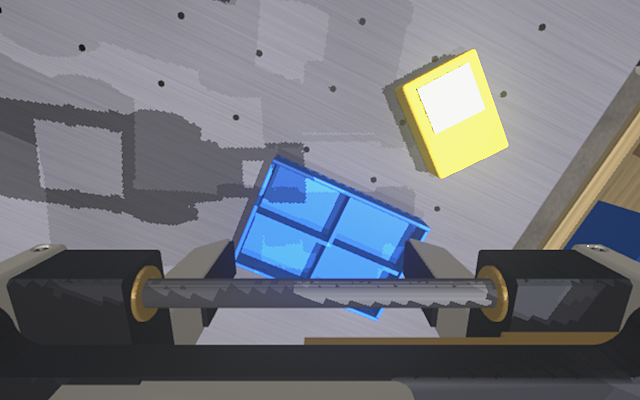

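The top view shows the orange sensor at about (369,221) with its tongue to (357,216). The tube runs from (387,154) to the hood at (310,162) and the laser head. The red and purple look-alikes stand close by. Now I'll measure.

```bash
cat > h.py <<'E'
import numpy as np, cv2, pickle
from scipy.spatial.transform import Rotation as Ro
def ray_fixed(c,uv):
    E=c["extrinsics"];R=E[:3,:3];t=E[:3,3]
    d=R.T@np.linalg.inv(c["K"])@np.array([uv[0],uv[1],1.]); return -R.T@t,d
def ray_wrist(c,obs,uv):
    T=c["tool_from_camera"];Rw=Ro.from_euler('xyz',obs["tcp_rot"]).as_matrix()
    o=Rw@T[:3,3]+obs["tool_pos"]; d=Rw@T[:3,:3]@np.linalg.inv(c["K"])@np.array([uv[0],uv[1],1.]); return o,d
def onz(r,z): o,d=r; return o+d*(z-o[2])/d[2]
def tri(r1,r2):
    A=[];b=[]
    for o,d in (r1,r2):
        d=d/np.linalg.norm(d);P=np.eye(3)-np.outer(d,d);A.append(P);b.append(P@o)
    p=np.linalg.solve(A[0]+A[1],b[0]+b[1])
    o,d=r1;d=d/np.linalg.norm(d); e1=np.linalg.norm((np.eye(3)-np.outer(d,d))@(p-o))
    return p,2*e1
def blobs(f,h0,h1,s=120,v=60,mina=8):
    H=cv2.cvtColor(f,cv2.COLOR_RGB2HSV); m=cv2.inRange(H,(h0,s,v),(h1,255,255))
    n,l,st,c=cv2.connectedComponentsWithStats(m)
    return [(c[i].round(1),st[i]) for i in range(1,n) if st[i][4]>=mina],l
E
python3 - <<'E'
from h import *
for n in ["scene","top"]:
    c=pickle.load(open(n+".pkl","rb"))
    for nm,a,b in (("orange",8,19),("yellow",22,33),("green",50,75)):
        print(n,nm); [print("  ",x[0],x[1]) for x in blobs(c["frame"],a,b)[0] if x[1][4]<900]
    f=c["frame"][:,:,::-1]
    cr=f[120:280,220:440] if n=="top" else f[130:320,220:420]
    cv2.imwrite(f"pics/{n}_crop.png",cv2.resize(cr,None,fx=3,fy=3,interpolation=cv2.INTER_CUBIC))
E
```

```text
scene orange
   [465.6  38.2] [460  21  13  46 286]
   [334.7  26.2] [333  24   4   5  12]
   [347.7  29.4] [345  28   7   4  19]
   [333.6  43. ] [331  32   6  23  75]
   [482.6  57.5] [482  54   2   8   8]
   [324.1  72.5] [309  65  27  15 204]
   [150.3 111.2] [144 105  14  14 130]
   [219.1 158.1] [218 156   3   6   8]
   [331.2 177.3] [327 170   9  15 104]
   [195.  246.9] [190 242  11  10  80]
scene yellow
   [294.7 104.8] [281  92  28  25 445]
   [308.4 213.6] [299 207  21  15 156]
scene green
   [299.1 173.2] [295 170   9   7  38]
   [165.2 183.4] [163 182   6   4   8]
   [331.  188.5] [329 185   5   8  40]
   [379.1 185.6] [374 184  11   5  38]
   [387.8 232.3] [383 228  11  10  61]
   [348.5 242.2] [347 241   4   3  10]
   [208.  286.1] [207 283   3   6   8]
top orange
   [371.  220.6] [370 219   3   4   8]
   [375. 222.] [373 218   4   9   9]
   [367.4 223.7] [365 220   7   7  13]
top yellow
   [448.2 134.4] [447 133   4   3   8]
   [446.7 143.2] [444 142   6   3  11]
   [310.1 162.4] [302 156  17  15 186]
   [370.6 220. ] [366 215  10  11  47]
   [542.2 268. ] [515 244  52  46 894]
top green
   [426.9  75.8] [426  73   2   7   8]
   [174.8  94.2] [169  91  13   7  39]
   [397.7 199.9] [394 195   8  11  54]
   [360.9 216.3] [356 212  11   9  60]
   [283.7 229.6] [279 227  10   6  58]
   [409.4 247.1] [405 244  10   7  45]
   [343.4 260.1] [339 256  10  10  56]
```

View pics/top_crop.png

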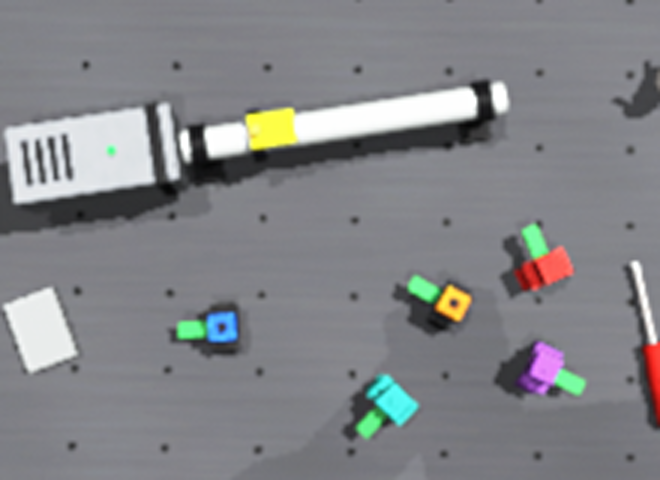

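View pics/scene_crop.png

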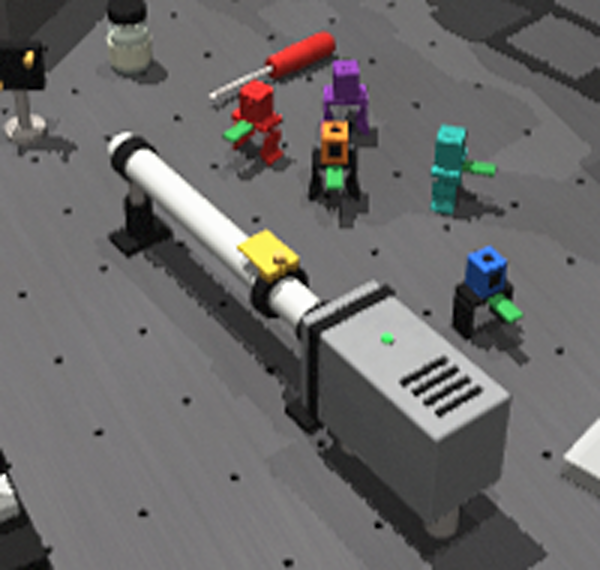

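Run:
```python
from h import *
c=pickle.load(open("top.pkl","rb"));s=pickle.load(open("scene.pkl","rb"))
f=lambda u,v:(220+(u+.5)/3-.5,120+(v+.5)/3-.5)
g=lambda u,v:(220+(u+.5)/3-.5,130+(v+.5)/3-.5)
P=lambda u,v,z:onz(ray_fixed(c,f(u,v)),z)
top=P(453,302,74.5);tip=P(411,284,41);tg=P(423,290,43);b=P(436,296,43)
print("housing top",top,"tongue mid",tg,tip,"dir",tip-top)
d=tip-top;print("tongue len",np.hypot(*d[:2]),"angle of tongue",np.arctan2(d[1],d[0]))
print("tri housing",tri(ray_fixed(c,f(453,302)),ray_fixed(s,g(337,128))))
e=P(506,97,90);r1=P(485,101,90);r2=P(198,146,90);h=P(271,129,119)
print("end",e,"ring",r1,r2,"dist",np.hypot(*(r2-r1)[:2]),"hood",h)
u=(r2-r1)[:2];u/=np.hypot(*u);print("tube y angle",np.arctan2(u[1],u[0]),u)
mid=r1[:2]+130*u; print("mid",mid,"hood in tube", (h[:2]-mid)@u, (h[:2]-mid)@np.array([u[1],-u[0]]))
hs=blobs(s["frame"],22,33)[0];print("tri hood",tri(ray_fixed(c,f(271,129)),ray_fixed(s,hs[1][0])))
for nm,(a,bb,z) in dict(red=(550,266,74),purple=(545,366,74),teal=(393,402,74),blue=(221,327,74)).items(): print(nm,P(a,bb,z))
```

```text
housing top [458.64076918 -93.44446833  74.5       ] tongue mid [470.65312036 -67.87461736  43.        ] [476.21064533 -56.57012664  41.        ] dir [ 17.56987615  36.87434169 -33.5       ]
tongue len 40.846268161649526 angle of tongue 1.1261413609284705
tri housing (array([457.30176612, -92.4667652 ,  76.13093695]), np.float64(3.0282296306865923))
end [ 648.55038355 -139.0340714    90.        ] ring [ 644.42161872 -119.63552806   90.        ] [597.19612642 144.77363088  90.        ] dist 268.59346688839673 hood [609.755257    76.69680116 119.        ]
tube y angle 1.7475402619613358 [-0.17582517  0.98442141]
mid [621.56434647   8.33925503] hood in tube 69.36896701577105 0.39385677067013436
tri hood (array([610.25437894,  76.6732017 , 116.9250943 ]), np.float64(0.39100667388283894))
red [ 493.74308133 -182.94601241   74.        ]
purple [ 401.5220087  -178.71726938   74.        ]
teal [365.88153303 -39.40688539  74.        ]
blue [431.38261617 120.26899274  74.        ]
```

```bash
cat >> h.py <<'E'
def incr(p,yaw,z=None):
    from plant import get_obs
    o=get_obs();R=Ro.from_euler('xyz',o["tcp_rot"])
    T=Ro.from_euler('xyz',[np.pi,0,yaw])
    print("t",round(o["time"],2),"pos",o["tool_pos"].round(1),"rot",o["tcp_rot"].round(4),"F",o["contact_force"].round(2),"w",round(o["grip_width"],1))
    print("turn",(R.inv()*T).as_rotvec().round(4),"shift",R.inv().apply(np.array(p)-o["tool_pos"]).round(2))
E
python3 -c "
from h import *
incr([458,-93,190],1.126)"
```

```text
t 0.15 pos [ 215.8 -478.3  227.4] rot [-3.1405e+00 -1.0000e-04  4.2380e-01] F [-0.9  -0.25  0.8 ] w 92.0
turn [-1.000e-03 -5.000e-04 -7.022e-01] shift [ 379.18 -251.54   37.76]
```

>>> step_arm(increments="0 0 -0.07 40 -26 4 0.4; 0 0 -0.14 80 -52 8 0.4; 0 0 -0.21 120 -80 12 0.4; 0 0 -0.28 160 -106 16 0.4; 0 0 -0.35 200 -132 20 0.4; 0 0 -0.42 240 -160 24 0.4; 0 0 -0.5 280 -186 28 0.4; 0 0 -0.6 330 -220 34 0.4; 0 0 -0.702 379 -251.5 37.5 0.4; 0 0 -0.702 379 -251.5 37.5 0.4; 0 0 -0.702 379 -251.5 37.5 0.4")

```text
time: 1.52
tool_pos: [457.7, -93.5, 190.2]
tcp_rot: [-3.141, 0.001, 1.126]
contact_force: [0.3, -0.3, -0.3]
grip_width: 63.9
```

```bash
cat > snap.py <<'E'
import sys,pickle,cv2
from plant import get_obs,capture
n=sys.argv[1];cam=sys.argv[2] if len(sys.argv)>2 else "wrist"
o=get_obs();c=capture(cam);pickle.dump((o,c),open(n+".pkl","wb"));cv2.imwrite(f"pics/{n}.png",c["frame"][:,:,::-1])
E
python3 snap.py w1; python3 -c "
from h import *
incr([458,-93,190],1.126)"
```

```text
t 1.57 pos [457.5 -94.1 190.3] rot [-3.1412e+00  5.0000e-04  1.1248e+00] F [ 0.14  0.27 -0.18] w 64.1
turn [-0.0004  0.0005 -0.0012] shift [ 1.17 -0.04  0.3 ]
```

View pics/w1.png

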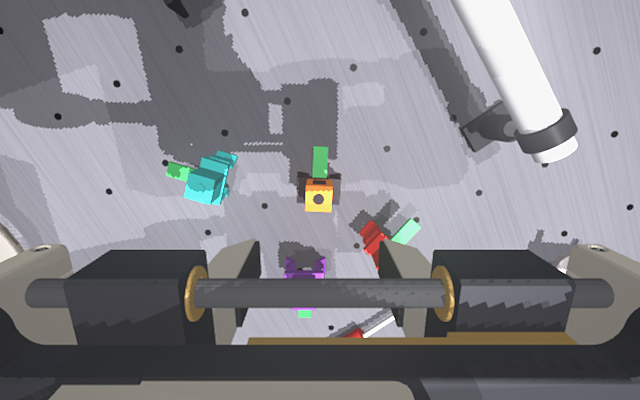

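The wrist view shows the orange housing top at (319,198), the tongue to (320,148), and the purple, red and teal look-alikes around it. The tube end is at upper right.

Run:
```python
from h import *
o,c=pickle.load(open("w1.pkl","rb"));f=c["frame"]
H=cv2.cvtColor(f,cv2.COLOR_RGB2HSV)
roi=np.zeros(H.shape[:2],np.uint8);roi[140:220,295:345]=255
y=cv2.inRange(H,(8,100,60),(35,255,255))&roi
top=cv2.inRange(H,(8,100,215),(35,255,255))&roi
g=cv2.inRange(H,(45,80,60),(80,255,255))&roi
for n,m in(("or",y),("top",top),("green",g)):
    cs=max(cv2.findContours(m,cv2.RETR_EXTERNAL,cv2.CHAIN_APPROX_NONE)[0],key=cv2.contourArea)
    print(n,cv2.boundingRect(cs),cv2.minAreaRect(cs))
    r=cv2.minAreaRect(cs); z={"or":74.5,"top":74.5,"green":43}[n]
    pts=[onz(ray_wrist(c,o,p),z) for p in cv2.boxPoints(r)]
    for p in pts: print("   ",p.round(1))
    print("  c",np.mean(pts,0).round(2))
cv2.imwrite("pics/w1c.png",cv2.resize(f[130:230,270:370,::-1],None,fx=6,fy=6,interpolation=cv2.INTER_NEAREST))
```

```text
or (305, 179, 28, 34) ((318.5, 195.5), (33.0, 27.0), 90.0)
    [455.3 -71.1  74.5]
    [476.5 -81.2  74.5]
    [ 463.9 -108.6   74.5]
    [442.  -98.2  74.5]
  c [459.41 -89.78  74.5 ]
top (305, 185, 28, 28) ((318.32989501953125, 198.24224853515625), (27.29000473022461, 26.51807403564453), 2.602562189102173)
    [441.7 -96.9  74.5]
    [453.4 -75.5  74.5]
    [474.5 -86.8  74.5]
    [ 463.3 -108.4   74.5]
  c [458.23 -91.91  74.5 ]
green (312, 146, 16, 32) ((319.7010192871094, 161.57733154296875), (14.712081909179688, 31.512916564941406), 2.602562189102173)
    [457.9 -77.3  43. ]
    [472.2 -50.7  43. ]
    [484.5 -57.2  43. ]
    [470.5 -84.   43. ]
  c [471.28 -67.31  43.  ]
```

View pics/w1c.png

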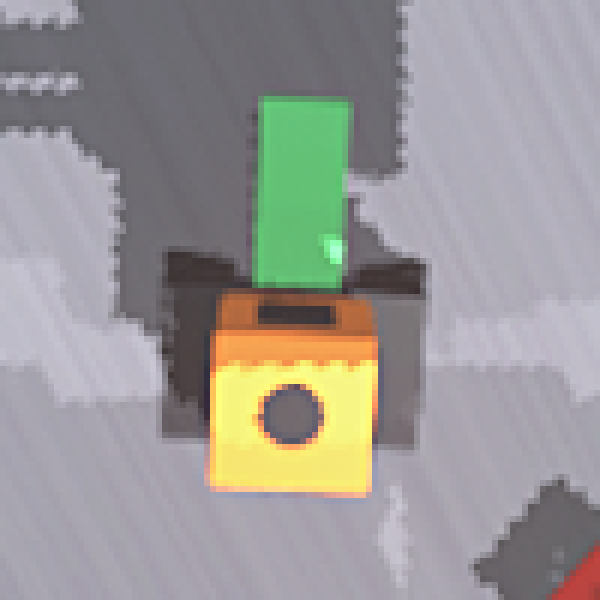

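Run:
```python
from h import *
from plant import get_obs
o,c=pickle.load(open("w1.pkl","rb"))
print(o["tool_pos"],o["tcp_rot"],get_obs()["tool_pos"])
R=Ro.from_euler('xyz',o["tcp_rot"]);print(R.inv().apply(np.array([458.1,-92,69.5])-o["tool_pos"]), (R.inv()*Ro.from_euler('xyz',[np.pi,0,1.08])).as_rotvec())
```

```text
[457.68979929 -93.45671301 190.18709169] [-3.14100617e+00  5.71606510e-04  1.12621838e+00] [457.52839465 -94.07568489 190.30320209]
[  1.56051236  -0.18539226 120.68634889] [-0.00057317  0.00058506  0.04621821]
```

>>> step_arm(increments="0 0 0.046 1.5 0 25 0.4; 0 0 0.046 1.5 0 50 0.4; 0 0 0.046 1.5 0 75 0.4; 0 0 0.046 1.5 0 95 0.4; 0 0 0.046 1.5 0 108 0.4; 0 0 0.046 1.5 0 119 0.4; 0 0 0.046 1.5 0 119 0.4")

```text
time: 2.45
tool_pos: [458.3, -92.4, 71.0]
tcp_rot: [-3.141, 0.0, 1.079]
contact_force: [-0.5, -0.2, -0.2]
grip_width: 64.0
```

```bash
python3 snap.py w2
```

```text
(no output)
```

View pics/w2.png

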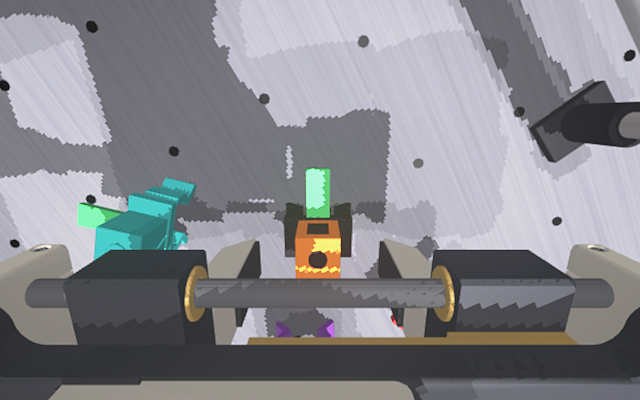

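The housing is centred between the fingers at (318,255). Next I close the gripper and lift.

>>> step_arm(increments="0 0 0 0 0 0 -0.3; 0 0 0 0 0 0 -1; 0 0 0 0 0 0 -1; 0 0 0 0 0 0 -1; 0 0 0 0 0 0 -1; 0 0 0 0 0 0 -1")

```text
time: 3.25
tool_pos: [458.7, -92.2, 71.5]
tcp_rot: [3.141, 0.0, 1.08]
contact_force: [0.2, -1.2, -0.1]
grip_width: 23.9
```

>>> step_arm(increments="0 0 0 0 0 -10 -1; 0 0 0 0 0 -30 -1; 0 0 0 0 0 -60 -1; 0 0 0 0 0 -95 -1; 0 0 0 0 0 -130 -1; 0 0 0 0 0 -160 -1; 0 0 0 0 0 -160 -1")

```text
time: 4.12
tool_pos: [459.6, -92.5, 233.9]
tcp_rot: [3.136, -0.001, 1.08]
contact_force: [0.1, 0.5, -1.0]
grip_width: 22.9
```

```bash
python3 -c "
from h import *
incr([624.2,-6.4,231],1.7475)"
```

```text
t 4.12 pos [459.6 -92.5 233.9] rot [ 3.1363e+00 -6.0000e-04  1.0798e+00] F [ 0.07  0.53 -0.97] w 22.9
turn [ 0.0053  0.0012 -0.6677] shift [153.48 104.56   3.59]
```

>>> step_arm(increments="0 0 -0.07 15 10 0 -1; 0 0 -0.15 34 23 0 -1; 0 0 -0.24 55 37 0 -1; 0 0 -0.33 76 52 0 -1; 0 0 -0.42 97 66 0 -1; 0 0 -0.51 118 80 0 -1; 0 0 -0.6 138 94 0 -1; 0 0 -0.65 150 102 0 -1; 0 0 -0.667 153.5 104.5 0 -1; 0 0 -0.667 153.5 104.5 0 -1; 0 0 -0.667 153.5 104.5 0 -1")

```text
time: 5.5
tool_pos: [622.6, -6.3, 231.3]
tcp_rot: [-3.141, 0.0, 1.746]
contact_force: [0.1, -0.5, -1.3]
grip_width: 23.1
```

```bash
python3 snap.py w3; python3 snap.py s3 scene; python3 snap.py t3 top; python3 -c "
from h import *
incr([624.2,-6.4,231],1.7475)"
```

```text
t 5.65 pos [622.9  -6.3 231.6] rot [3.1414e+00 2.0000e-04 1.7461e+00] F [ 0.15 -0.06 -0.4 ] w 23.2
turn [ 0.0002  0.0002 -0.0014] shift [-0.32  1.28  0.64]
```

View pics/w3.png

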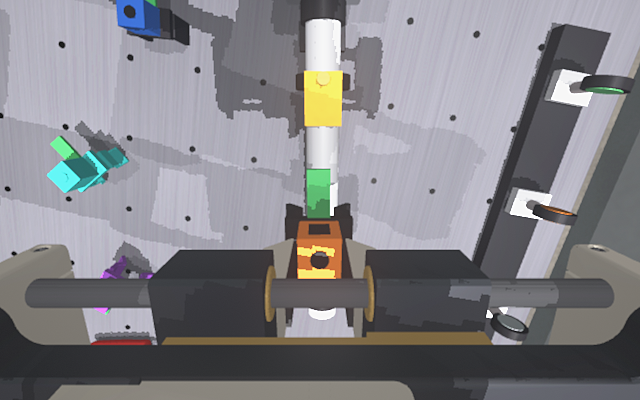

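View pics/s3.png

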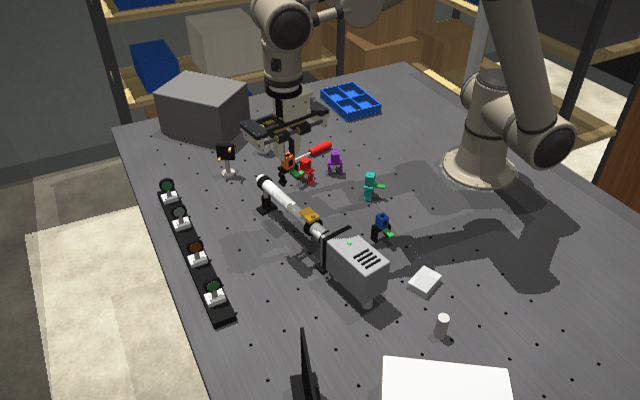

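The wrist view shows the tube at about columns 305–340, the hood at (323,98), and the held sensor with its tongue at (319,193). I'll measure these in tool coordinates.

```bash
cat > meas.py <<'E'
from h import *
import sys
o,c=pickle.load(open(sys.argv[1]+".pkl","rb"));f=c["frame"];H=cv2.cvtColor(f,cv2.COLOR_RGB2HSV)
T=c["tool_from_camera"];Ki=np.linalg.inv(c["K"])
def ct(u,v,zt): # tool coords at tool depth zt
    d=T[:3,:3]@Ki@np.array([u,v,1.]);return T[:3,3]+d*(zt-T[2,3])/d[2]
zp=o["tool_pos"][2]; 
def rows(m,r0,r1,c0,c1,zt,minw,step=1):
    out=[]
    for v in range(r0,r1,step):
        x=np.where(m[v,c0:c1])[0]
        if len(x)<minw: continue
        out.append((v,x.min()+c0-.5,x.max()+c0+.5))
    A=np.array(out); 
    L=np.array([ct(a[1],a[0],zt) for a in A]);Rr=np.array([ct(a[2],a[0],zt) for a in A])
    return A,L,Rr
def rep(n,m,*a):
    A,L,Rr=rows(m,*a);M=(L+Rr)/2
    k=np.polyfit(M[:,0],M[:,1],1)
    print(n,"rows",A[0,0],A[-1,0],"tool x",Rr[-1,0].round(1),L[0,0].round(1),"width",np.median(abs(Rr-L)[:,1]).round(2),"y=%.4f x + %.2f"%tuple(k),"resid",np.std(M[:,1]-np.polyval(k,M[:,0])).round(2))
    return A
E
python3 - w3 <<'E'
from meas import *
ye=cv2.inRange(H,(22,100,80),(35,255,255)); wh=cv2.inRange(H,(0,0,150),(180,40,255)); g=cv2.inRange(H,(45,80,40),(80,255,255))
rep("hood",ye,60,135,290,360,zp-119,20)
rep("hood lower",ye,100,125,290,360,zp-119,20)
rep("tongue",g,160,220,290,345,28,8)
b=f[30:230:10,295:350]
for v in (25,40,55,135,145,155,164,180,200): print(v,f[v,298:350:1].mean(1).astype(int).tolist())
cv2.imwrite("pics/w3c.png",cv2.resize(f[60:230,260:390,::-1],None,fx=4,fy=4)[:600])
E
```

```text
hood rows 71.0 125.0 tool x 64.8 105.9 width 29.6 y=-0.0041 x + 3.19 resid 0.2
hood lower rows 100.0 124.0 tool x 65.6 84.3 width 29.41 y=0.0131 x + 1.87 resid 0.16
tongue rows 169.0 217.0 tool x 13.3 42.8 width 13.74 y=-0.0162 x + -0.16 resid 0.13
25 [93, 73, 73, 67, 59, 53, 50, 126, 185, 200, 212, 216, 219, 224, 229, 232, 231, 232, 240, 241, 242, 243, 245, 245, 246, 246, 246, 245, 245, 244, 242, 240, 238, 236, 234, 228, 249, 248, 247, 247, 249, 252, 222, 70, 55, 62, 72, 122, 168, 184, 184, 176]
40 [98, 80, 73, 74, 75, 73, 70, 127, 181, 199, 212, 217, 220, 224, 229, 233, 236, 238, 240, 241, 242, 244, 245, 246, 246, 247, 246, 246, 245, 244, 242, 240, 238, 236, 232, 227, 240, 248, 247, 248, 249, 249, 206, 95, 112, 113, 103, 141, 185, 179, 177, 176]
55 [103, 105, 106, 105, 104, 103, 98, 134, 180, 198, 214, 218, 220, 225, 230, 234, 236, 238, 240, 242, 243, 244, 245, 246, 247, 247, 246, 246, 245, 244, 243, 241, 239, 237, 235, 233, 228, 221, 213, 243, 251, 246, 188, 101, 113, 114, 115, 115, 114, 115, 115, 115]
135 [181, 155, 155, 155, 160, 136, 81, 85, 122, 163, 178, 189, 193, 199, 207, 2
[... 792 characters left out ...]
6, 217, 220, 223, 224, 227, 229, 232, 234, 237, 237, 236, 235, 234, 231, 228, 225, 223, 220, 216, 211, 206, 203, 193, 179, 174, 178, 179, 183, 183, 184, 184, 182, 183, 186, 184, 181]
180 [159, 157, 158, 157, 158, 165, 140, 74, 111, 152, 156, 153, 153, 152, 153, 153, 152, 153, 152, 153, 153, 153, 154, 154, 153, 153, 153, 152, 153, 153, 152, 145, 194, 229, 219, 212, 206, 203, 190, 178, 169, 158, 159, 160, 158, 160, 162, 158, 157, 160, 160, 159]
200 [171, 171, 177, 180, 177, 148, 90, 97, 107, 125, 133, 131, 130, 131, 130, 131, 131, 132, 125, 124, 137, 120, 93, 97, 98, 97, 97, 95, 94, 94, 87, 110, 251, 252, 247, 245, 245, 243, 235, 200, 151, 160, 161, 158, 157, 158, 158, 158, 158, 158, 157, 156]
```

View pics/w3c.png

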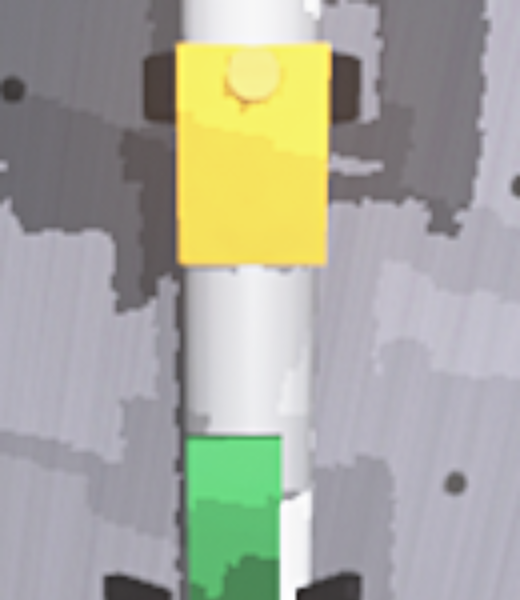

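```bash
python3 - w3 <<'E'
from meas import *
P=[]
for v,l,r in((25,305,340.35),(40,305,340.3),(55,305,340.1),(135,305.9,338),(145,306,337.7),(155,306,337.9)):
    a,b=ct(l,v,zp-90),ct(r,v,zp-90);P.append((a+b)/2);print(v,P[-1].round(2),abs(a-b)[1].round(2))
P=np.array(P);k=np.polyfit(P[:,0],P[:,1],1);print(k)
# top view cross-check: tube edges
E
python3 - <<'E'
from h import *
o,c=pickle.load(open("t3.pkl","rb"));o0=pickle.load(open("top.pkl","rb"))
f=o0["frame"]
for u in (325,340,355,370,378):
    print(u,f[145:175,u].mean(1).astype(int).tolist())
E
```

```text
25 [145.06   2.89 141.27] 29.61
40 [133.69   2.91 141.27] 29.92
55 [122.05   2.87 141.27] 30.11
135 [ 54.89   2.59 141.27] 29.43
145 [ 45.84   2.53 141.27] 29.32
155 [ 36.63   2.65 141.27] 29.76
[0.00324774 2.44879615]
325 [133, 132, 134, 134, 135, 134, 132, 133, 135, 127, 119, 150, 231, 252, 254, 254, 254, 254, 253, 251, 242, 210, 132, 56, 43, 46, 47, 47, 49, 85]
340 [134, 135, 136, 137, 139, 137, 129, 121, 125, 183, 243, 253, 254, 254, 253, 254, 253, 249, 237, 190, 108, 50, 41, 41, 45, 47, 50, 87, 114, 127]
355 [134, 135, 135, 136, 132, 124, 127, 208, 250, 254, 254, 254, 254, 254, 252, 247, 230, 160, 75, 48, 48, 49, 50, 49, 53, 90, 122, 133, 138, 139]
370 [121, 134, 126, 118, 140, 226, 252, 254, 254, 253, 254, 253, 251, 243, 213, 136, 58, 46, 48, 47, 48, 48, 42, 43, 86, 125, 135, 137, 136, 136]
378 [127, 109, 62, 22, 34, 69, 125, 220, 250, 249, 225, 205, 205, 155, 76, 19, 10, 25, 47, 58, 57, 50, 86, 126, 136, 134, 134, 135, 135, 135]
```

>>> step_arm(increments="0 0 0.02 0 2.4 12 -1; 0 0 0.02 0 2.4 28 -1; 0 0 0.02 0 2.4 44 -1; 0 0 0.02 0 2.4 57 -1; 0 0 0.02 0 2.4 64 -1; 0 0 0.02 0 2.4 66 -1; 0 0 0.02 0 2.4 66 -1")

```text
time: 6.52
tool_pos: [625.7, -5.6, 165.7]
tcp_rot: [3.141, 0.0, 1.727]
contact_force: [0.3, -0.7, -1.0]
grip_width: 23.2
```

```bash
python3 snap.py w4;python3 snap.py s4 scene; python3 - w4 <<'E'
from meas import *
print(o["tool_pos"],o["tcp_rot"],o["contact_force"])
g=cv2.inRange(H,(45,80,40),(80,255,255));ye=cv2.inRange(H,(22,100,80),(35,255,255))
rep("tongue",g,140,225,280,360,28,8)
rep("hood",ye,5,150,280,370,zp-119,22)
for v in (100,115,130,145): print(v,f[v,290:360].mean(1).astype(int).tolist())
E
```

```text
[625.7233683   -5.61752749 165.71781361] [3.14097777e+00 2.57967247e-04 1.72679884e+00] [ 0.33643381 -0.7081292  -0.96984979]
tongue rows 169.0 217.0 tool x 13.3 42.8 width 13.54 y=-0.0137 x + -0.14 resid 0.08
hood rows 57.0 129.0 tool x 64.7 105.8 width 29.75 y=-0.0220 x + -0.11 resid 0.11
100 [79, 164, 193, 186, 185, 185, 186, 187, 186, 186, 186, 186, 186, 187, 186, 186, 185, 186, 186, 186, 186, 186, 186, 187, 186, 187, 186, 187, 187, 187, 187, 187, 188, 187, 187, 188, 187, 188, 188, 188, 188, 188, 188, 188, 187, 187, 188, 187, 189, 192, 186, 117, 101, 141, 182, 179, 178, 174, 169, 170, 173, 173, 171, 174, 179, 178, 172, 175, 178, 178]
115 [85, 93, 167, 191, 186, 185, 185, 185, 185, 185, 185, 185, 185, 185, 185, 185, 186, 186, 186, 186, 186, 186, 186, 186, 186, 186, 186, 185, 186, 186, 186, 186, 186, 187, 187, 186, 186, 186, 187, 186, 186, 186, 186, 187, 187, 187, 187, 187, 187, 191, 185, 118, 110, 114, 112, 111, 110, 111, 111, 110, 111, 113, 114, 112, 111, 113, 113, 112, 112, 113]
130 [90, 83, 122, 167, 173, 171, 177, 182, 182, 183, 184, 184, 184, 186, 189, 191, 192, 193, 194, 193, 193, 193, 193, 207, 223, 222, 226, 228, 213, 182, 183, 183, 182, 182, 184, 185, 185, 183, 176, 174, 186, 198, 194, 183, 164, 179, 193, 175, 147, 136, 134, 118, 109, 108, 110, 112, 110, 110, 112, 113, 112, 112, 113, 114, 111, 112, 113, 113, 112, 114]
145 [85, 89, 89, 88, 89, 85, 104, 144, 168, 178, 187, 189, 193, 200, 207, 211, 215, 217, 219, 221, 223, 224, 226, 228, 230, 233, 236, 237, 236, 236, 235, 234, 232, 230, 228, 226, 223, 222, 220, 218, 216, 210, 205, 204, 202, 195, 182, 168, 167, 177, 172, 171, 174, 173, 172, 172, 177, 179, 176, 178, 180, 176, 176, 179, 180, 178, 174, 182, 194, 194]
```

View pics/w4.png

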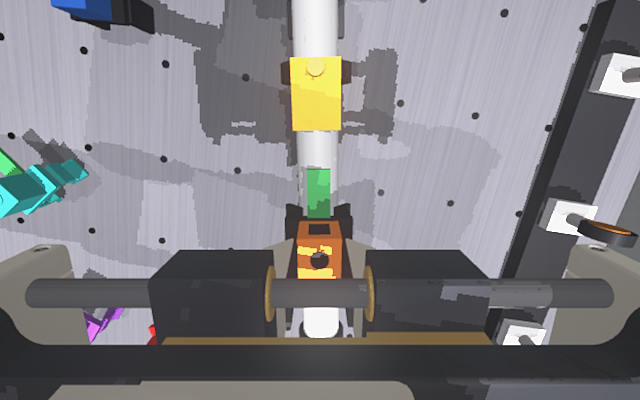

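View pics/s4.png

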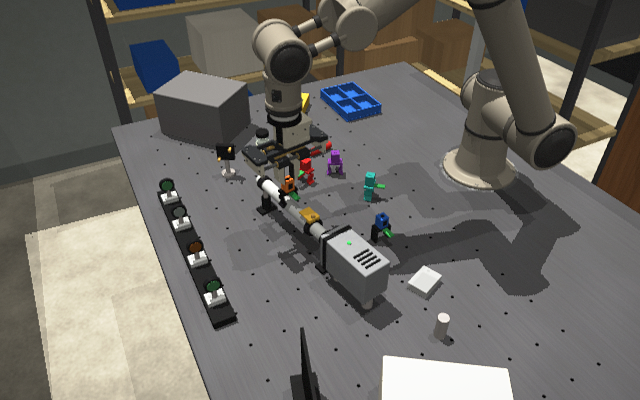

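>>> step_arm(increments="0 0 -0.007 0 0 1 -1; 0 0 -0.007 0 0 2 -1; 0 0 -0.007 0 0 3 -1; 0 0 -0.007 0 0 4 -1; 0 0 -0.007 0 0 5 -1; 0 0 -0.007 0 0 6 -1; 0 0 -0.007 0 0 7 -1; 0 0 -0.007 0 0 8 -1")

```text
time: 7.62
tool_pos: [626.6, -5.8, 160.0]
tcp_rot: [3.137, 0.001, 1.734]
contact_force: [-1.8, 0.5, 15.6]
grip_width: 23.2
```

```bash
python3 snap.py w5;python3 snap.py s5 scene; python3 - w5 <<'E'
from meas import *
print(o["tool_pos"],o["tcp_rot"],o["contact_force"],o["moment"])
g=cv2.inRange(H,(45,80,40),(80,255,255));ye=cv2.inRange(H,(22,100,80),(35,255,255))
rep("tongue",g,140,225,280,360,28,8)
rep("hood",ye,5,150,280,370,zp-119,22)
o2,c2=pickle.load(open("s5.pkl","rb"));cv2.imwrite("pics/s5c.png",cv2.resize(c2["frame"][110:240,220:350,::-1],None,fx=4,fy=4,interpolation=cv2.INTER_CUBIC))
cv2.imwrite("pics/w5c.png",cv2.resize(f[130:340,230:410,::-1],None,fx=2.8,fy=2.8,interpolation=cv2.INTER_CUBIC))
E
```

```text
[626.63082133  -5.78567717 159.98546808] [3.13748185e+00 1.48301935e-03 1.73388513e+00] [-1.78581799  0.50285599 15.60006263] [-0.00417585  0.32844575  0.04674009]
tongue rows 169.0 217.0 tool x 13.3 42.8 width 13.57 y=0.0072 x + -0.91 resid 0.11
hood rows 55.0 129.0 tool x 65.0 105.9 width 29.79 y=-0.0155 x + -1.12 resid 0.11
```

View pics/s5c.png

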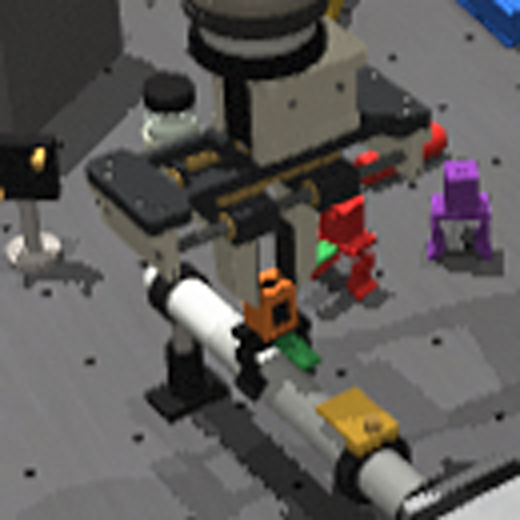

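View pics/w5c.png

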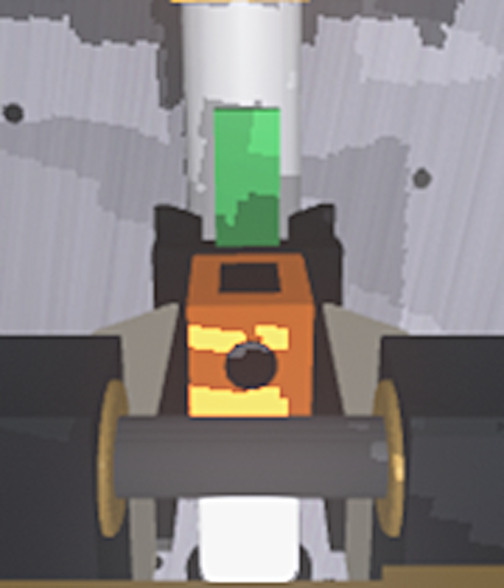

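>>> step_arm(increments="0 0 -0.01 0 -0.8 0 -1; 0 0 -0.01 0 -0.8 1 -1; 0 0 -0.01 0 -0.8 2 -1")

```text
time: 8.1
tool_pos: [626.6, -6.0, 159.4]
tcp_rot: [3.135, 0.002, 1.744]
contact_force: [-1.4, 0.2, 19.3]
grip_width: 23.4
```

>>> step_arm(increments="0 0 0 0 0 0 -1; 0 0 0 0 0 0 -1; 0 0 0 0 0 0 -1")

```text
time: 8.48
tool_pos: [626.5, -6.0, 159.3]
tcp_rot: [3.135, 0.002, 1.744]
contact_force: [-1.7, 0.9, 17.5]
grip_width: 23.4
```

```bash
python3 snap.py w6; python3 - w6 <<'E'
from meas import *
print(o["tool_pos"],o["tcp_rot"],o["contact_force"],o["moment"])
g=cv2.inRange(H,(45,80,40),(80,255,255));ye=cv2.inRange(H,(22,100,80),(35,255,255))
rep("tongue",g,140,225,280,360,28,8)
rep("hood",ye,5,150,280,370,zp-119,22)
cv2.imwrite("pics/w6c.png",cv2.resize(f[130:340,230:410,::-1],None,fx=2.8,fy=2.8,interpolation=cv2.INTER_CUBIC))
o,c=pickle.load(open("w4.pkl","rb"));print(o["moment"])
E
```

```text
[626.51898986  -5.96648947 159.25296242] [3.13500577e+00 2.23064586e-03 1.74388291e+00] [-1.73307214  0.91787374 17.47694177] [0.0804907  0.23357926 0.02584646]
tongue rows 169.0 217.0 tool x 13.3 42.8 width 13.68 y=-0.0048 x + -0.49 resid 0.08
hood rows 54.0 129.0 tool x 65.0 106.3 width 29.71 y=-0.0015 x + -1.37 resid 0.12
[ 0.04982304 -0.14576146  0.04149871]
```

View pics/w6c.png

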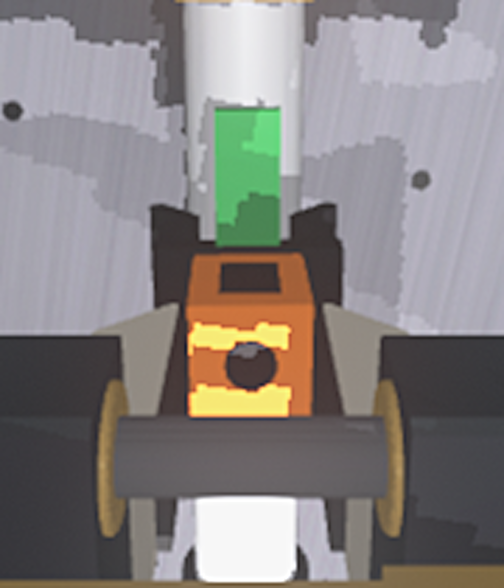

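>>> step_arm(increments="0 0 0 0 -0.5 0 -1; 0 0 0 0 -1 0 -1; 0 0 0 0 -1 0 -1")

```text
time: 8.9
tool_pos: [625.9, -6.1, 159.2]
tcp_rot: [3.134, 0.002, 1.744]
contact_force: [-0.0, 0.3, 15.0]
grip_width: 23.2
```

>>> step_arm(increments="0 0 0 0 0 0.7 -1; 0 0 0 0 0 1.4 -1; 0 0 0 0 0 2 -1; 0 0 0 0 0 2 -1")

```text
time: 9.4
tool_pos: [626.4, -6.2, 158.8]
tcp_rot: [3.132, 0.003, 1.744]
contact_force: [-1.5, 0.0, 23.5]
grip_width: 23.6
```

```bash
python3 snap.py s7 scene; python3 snap.py w7; python3 - w7 <<'E'
from meas import *
print(o["time"],o["tool_pos"],o["tcp_rot"],o["contact_force"],o["moment"],o["grip_width"])
g=cv2.inRange(H,(45,80,40),(80,255,255));ye=cv2.inRange(H,(22,100,80),(35,255,255))
rep("tongue",g,140,225,280,360,28,8)
rep("hood",ye,5,150,280,370,zp-119,22)
o2,c2=pickle.load(open("s7.pkl","rb"));cv2.imwrite("pics/s7c.png",cv2.resize(c2["frame"][165:215,255:320,::-1],None,fx=11,fy=11,interpolation=cv2.INTER_CUBIC))
# predicted positions in scene of tube axis pt and sensor points
E=c2["extrinsics"];K=c2["K"]
def pr(p):
    q=K@(E[:3,:3]@np.array(p)+E[:3,3]);return ((q[:2]/q[2]-[255,165])*11+5).round(0)
yaw=o["tcp_rot"][2];y=np.array([np.cos(yaw),np.sin(yaw),0]);x=np.array([y[1],-y[0],0]);z=np.array([0,0,1.])
b=o["tool_pos"]-48.5*z
for n,q in dict(tip=(0,43,18.5),topface=(0,0,52),saddlemid=(0,13,22),lipR=(11,13,-11),lipL=(-11,13,-11),footR=(19,13,-22.5),footL=(-19,13,-22.5)).items():
    print(n,pr(b+q[0]*x+q[1]*y+q[2]*z))
E
```

```text
9.45 [626.39038098  -6.15708138 158.8070687 ] [3.13210057e+00 2.99414183e-03 1.74382382e+00] [-0.82170951  0.23927391 23.37605097] [ 0.10448324  0.33221709 -0.01723058] 23.385507863664277
tongue rows 169.0 217.0 tool x 13.3 42.8 width 13.56 y=0.0106 x + -1.05 resid 0.1
hood rows 54.0 128.0 tool x 65.6 106.3 width 29.69 y=-0.0032 x + -1.22 resid 0.13
tip [473. 401.]
topface [355. 180.]
saddlemid [394. 319.]
lipR [358. 454.]
lipL [439. 416.]
footR [330. 507.]
footL [470. 442.]
```

View pics/s7c.png

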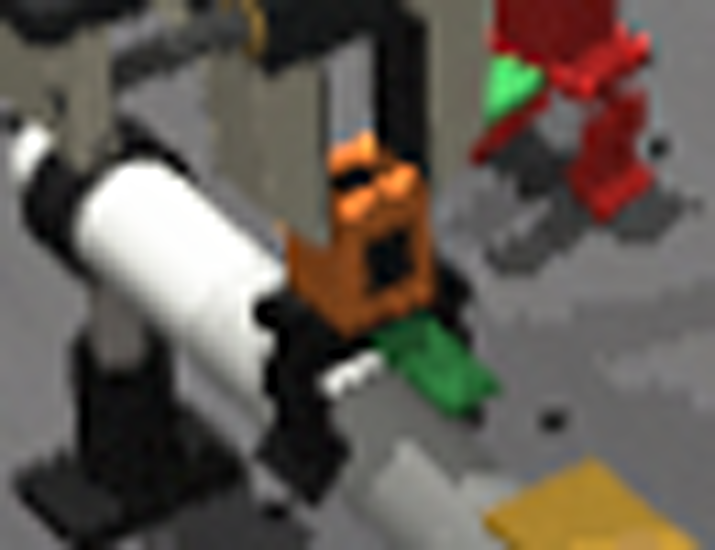

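View pics/w7.png

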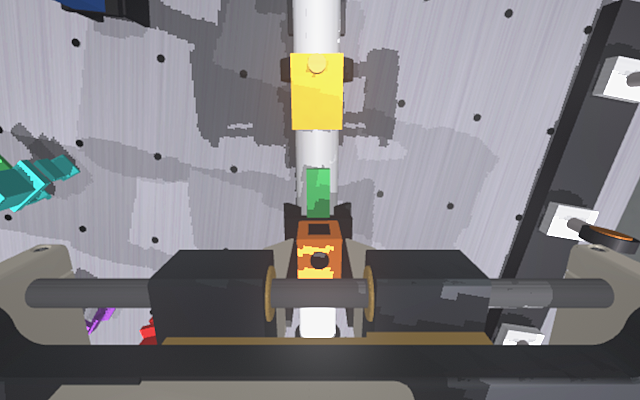

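```bash
python3 - w7 <<'E'
from h import *
for n in ("w2","w3","w4","w5","w6","w7"):
    o,c=pickle.load(open(n+".pkl","rb"));f=c["frame"]
    H=cv2.cvtColor(f,cv2.COLOR_RGB2HSV)
    d=cv2.inRange(H,(0,0,0),(180,255,95));d[:,:307]=0;d[:,333:]=0
    r=[]
    for a,b in((220,240),(246,276)):
        m=d.copy();m[:a]=0;m[b:]=0
        cs=max(cv2.findContours(m,cv2.RETR_EXTERNAL,cv2.CHAIN_APPROX_NONE)[0],key=cv2.contourArea)
        M=cv2.moments(cs);r.append((round(M["m10"]/M["m00"],2),round(M["m01"]/M["m00"],2),cv2.contourArea(cs)))
    g=cv2.inRange(H,(45,80,40),(80,255,255));g[:140]=0;g[225:]=0;g[:,:290]=0;g[:,350:]=0
    rr=np.where(g.any(1))[0]
    print(n,o["tool_pos"].round(1),r,rr.min(),rr.max(),[int(x) for x in f[166:171,318].mean(1)])
E
```

```text
w2 [458.3 -92.4  71. ] [(317.36, 228.57, 175.5), (317.37, 259.53, 210.0)] 168 217 [122, 108, 98, 184, 222]
w3 [622.6  -6.3 231.3] [(318.81, 228.55, 176.5), (318.89, 261.25, 172.0)] 169 217 [229, 236, 192, 107, 157]
w4 [625.7  -5.6 165.7] [(318.81, 228.55, 176.5), (319.59, 261.6, 158.5)] 169 217 [225, 178, 145, 100, 136]
w5 [626.6  -5.8 160. ] [(318.73, 228.57, 176.0), (319.53, 261.37, 172.5)] 169 217 [241, 225, 114, 102, 138]
w6 [626.5  -6.  159.3] [(318.76, 228.56, 175.5), (319.45, 261.43, 168.5)] 169 217 [242, 225, 119, 107, 137]
w7 [626.4  -6.2 158.8] [(318.67, 228.6, 177.0), (319.14, 261.75, 163.0)] 169 217 [245, 222, 100, 115, 147]
```

>>> step_arm(increments="0 0 0 -1 -0.5 0 -1; 0 0 0 -2 -0.5 0 -1; 0 0 0 -3 -0.5 0 -1; 0 0 0 -4 -0.5 0 -1")

```text
time: 10.0
tool_pos: [625.6, -9.8, 155.4]
tcp_rot: [3.136, 0.001, 1.744]
contact_force: [1.3, 1.4, 6.8]
grip_width: 23.2
```

>>> step_arm(increments="0 0 0 -1 0 1 -1; 0 0 0 -2 0 2 -1; 0 0 0 -3 0 3 -1; 0 0 0 -4 0 4 -1; 0 0 0 -5 0 5 -1")

```text
time: 10.62
tool_pos: [625.6, -14.6, 148.5]
tcp_rot: [3.14, -0.0, 1.744]
contact_force: [4.9, 2.1, -1.8]
grip_width: 23.2
```

>>> step_arm(increments="0 0 0 0 0.7 1.5 -1; 0 0 0 0 1 3 -1; 0 0 0 0 1 4.5 -1; 0 0 0 0 1 6 -1; 0 0 0 0 1 7.5 -1; 0 0 0 0 1 7.5 -1")

```text
time: 11.38
tool_pos: [625.7, -14.7, 139.8]
tcp_rot: [-3.141, -0.0, 1.744]
contact_force: [6.3, 0.6, -4.4]
grip_width: 23.4
```

>>> step_arm(increments="0 0 0 0 0.7 0.5 -1; 0 0 0 0 1.2 1 -1; 0 0 0 0 1.2 1 -1")

```text
time: 11.75
tool_pos: [626.5, -14.6, 139.2]
tcp_rot: [-3.14, -0.0, 1.744]
contact_force: [3.4, 1.1, -4.5]
grip_width: 23.5
```

```bash
python3 snap.py w8; python3 - w8 <<'E'
from meas import *
print(o["time"],o["tool_pos"],o["tcp_rot"],o["contact_force"],o["moment"],o["grip_width"])
g=cv2.inRange(H,(45,80,40),(80,255,255));ye=cv2.inRange(H,(22,100,80),(35,255,255))
rep("tongue",g,130,225,280,360,28,8)
rep("hood",ye,5,150,280,370,zp-119,22)
E
```

```text
11.75 [626.5068083  -14.55711266 139.2221491 ] [-3.14012244e+00 -1.62116641e-04  1.74376543e+00] [ 3.42420508  1.12174519 -4.47995606] [ 0.19171445 -1.08736267 -0.04432164] 23.510496609613067
tongue rows 169.0 217.0 tool x 13.3 42.8 width 13.52 y=0.0090 x + -0.42 resid 0.12
hood rows 29.0 115.0 tool x 73.3 114.5 width 29.79 y=-0.0070 x + 0.94 resid 0.22
```

View pics/w8.png

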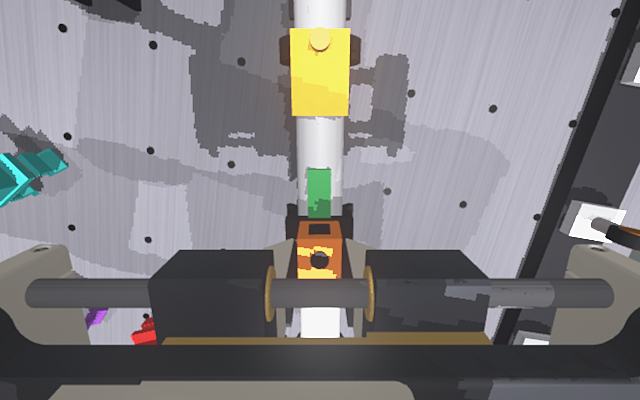

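>>> step_arm(increments="0 0 0 0 0.6 0.7 -1; 0 0 0 0 0.6 1.4 -1; 0 0 0 0 0.6 1.4 -1")

```text
time: 12.18
tool_pos: [627.2, -14.4, 138.7]
tcp_rot: [-3.141, 0.0, 1.744]
contact_force: [1.2, 0.6, -1.0]
grip_width: 23.5
```

>>> step_arm(increments="0 0 0 0 0.2 0.7 -1; 0 0 0 0 0.2 1.2 -1; 0 0 0 0 0.2 1.2 -1")

```text
time: 12.55
tool_pos: [627.5, -14.4, 138.6]
tcp_rot: [3.141, 0.001, 1.744]
contact_force: [-2.6, -0.1, 7.7]
grip_width: 23.3
```

>>> step_arm(increments="0 0 0 0 -0.3 -0.8 -1; 0 0 0 2 -0.3 -0.8 -1; 0 0 0 5 -0.3 -0.8 -1; 0 0 0 8 -0.3 -0.8 -1; 0 0 0 11 -0.3 -0.8 -1; 0 0 0 14 -0.3 -0.8 -1; 0 0 0 17 -0.3 -0.8 -1; 0 0 0 20 -0.3 -0.8 -1; 0 0 0 23 -0.3 -0.8 -1; 0 0 0 26 -0.3 -0.8 -1; 0 0 0 28 -0.3 -0.8 -1; 0 0 0 28 -0.3 -0.8 -1")

```text
time: 14.05
tool_pos: [623.3, 11.0, 138.9]
tcp_rot: [3.14, 0.004, 1.743]
contact_force: [0.6, -7.1, 4.7]
grip_width: 23.6
```

```bash
python3 snap.py w9; python3 - w9 <<'E'
from meas import *
print(o["time"],o["tool_pos"],o["tcp_rot"],o["contact_force"],o["moment"],o["grip_width"])
g=cv2.inRange(H,(45,80,40),(80,255,255));ye=cv2.inRange(H,(22,100,80),(35,255,255))
rep("tongue",g,130,225,280,360,28,8)
rep("hood",ye,5,190,280,370,zp-119,22)
E
```

```text
14.05 [623.28651898  11.04535917 138.85155683] [3.14037534 0.00397388 1.74342403] [ 0.6240515  -7.11667848  4.73508585] [-1.53565685 -0.26964551  0.03862374] 23.56057779708261
tongue rows 171.0 219.0 tool x 12.0 41.6 width 13.59 y=-0.0043 x + -0.48 resid 0.26
hood rows 84.0 163.0 tool x 47.6 88.7 width 29.58 y=-0.0079 x + -0.45 resid 0.19
```

View pics/w9.png

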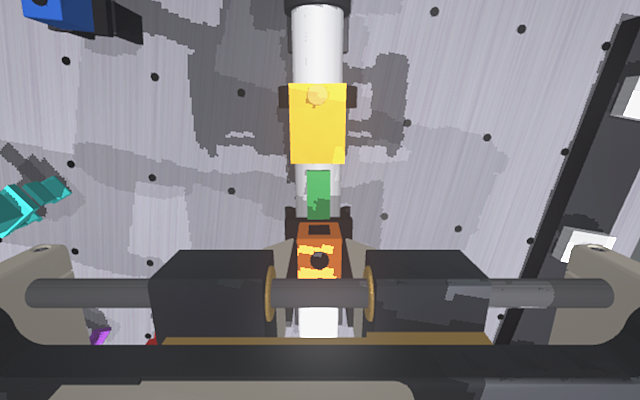

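>>> step_arm(increments="0 0 0 0 0 -0.8 -1; 0 0 0 0 0 -0.8 -1; 0 0 0 1 0 -0.8 -1; 0 0 0 2 0 -0.8 -1")

```text
time: 14.6
tool_pos: [622.7, 13.0, 139.0]
tcp_rot: [3.141, 0.004, 1.743]
contact_force: [1.4, -7.9, 1.9]
grip_width: 23.3
```

>>> step_arm(increments="0 0 0 0.5 0 -0.5 -1; 0 0 0 1 0 -0.5 -1; 0 0 0 1.5 0 -0.5 -1; 0 0 0 2 0 -0.5 -1; 0 0 0 2.5 0 -0.5 -1; 0 0 0 3 0 -0.5 -1")

```text
time: 15.35
tool_pos: [622.0, 16.3, 139.0]
tcp_rot: [-3.141, 0.003, 1.743]
contact_force: [1.7, -7.2, -0.7]
grip_width: 23.2
```

```bash
python3 snap.py w10; python3 - w10 <<'E'
from meas import *
print(o["time"],o["tool_pos"],o["tcp_rot"],o["contact_force"],o["moment"],o["grip_width"])
g=cv2.inRange(H,(45,80,40),(80,255,255));ye=cv2.inRange(H,(22,100,80),(35,255,255))
rep("tongue",g,130,225,280,360,28,8)
rep("hood",ye,5,190,280,370,zp-119,22)
E
```

```text
15.35 [622.00293555  16.28682966 139.00376808] [-3.14122686e+00  3.02828193e-03  1.74342276e+00] [ 1.72588276 -7.20246737 -0.69943197] [-1.34858799 -0.39013699 -0.04524807] 23.247389765375093
tongue rows 174.0 219.0 tool x 12.0 39.9 width 13.41 y=-0.0155 x + -0.07 resid 0.08
hood rows 95.0 173.0 tool x 41.9 83.3 width 29.52 y=-0.0004 x + -0.57 resid 0.09
```

>>> step_arm(increments="0 0 0 0.7 0 0 -1; 0 0 0 1.4 0 0 -1; 0 0 0 2.1 0 0 -1; 0 0 0 2.8 0 0 -1; 0 0 0 3.5 0 0 -1; 0 0 0 4.2 0 0 -1; 0 0 0 4.9 0 0 -1; 0 0 0 5.6 0 0 -1; 0 0 0 6.3 0 0 -1")

```text
time: 16.52
tool_pos: [620.9, 22.5, 139.0]
tcp_rot: [-3.141, 0.003, 1.743]
contact_force: [2.0, -6.1, -1.2]
grip_width: 23.5
```

>>> step_arm(increments="0 0 0 0.4 0 0 -1; 0 0 0 0.8 0 0 -1; 0 0 0 1.2 0 0 -1; 0 0 0 1.6 0 0 -1; 0 0 0 2 0 0 -1")

```text
time: 17.15
tool_pos: [620.6, 24.4, 139.0]
tcp_rot: [-3.141, 0.003, 1.743]
contact_force: [1.6, -7.6, -0.1]
grip_width: 23.4
```

>>> step_arm(increments="0 0 0 0.4 0 0 -1; 0 0 0 0.8 0 0 -1; 0 0 0 1.2 0 0 -1; 0 0 0 1.6 0 0 -1; 0 0 0 2 0 0 -1")

```text
time: 17.77
tool_pos: [620.3, 26.0, 139.0]
tcp_rot: [-3.141, 0.004, 1.743]
contact_force: [0.8, -8.9, -0.5]
grip_width: 23.1
```

>>> step_arm(increments="0 0 0 0.4 0 0 -1; 0 0 0 0.8 0 0 -1; 0 0 0 1.2 0 0 -1; 0 0 0 1.6 0 0 -1; 0 0 0 2 0 0 -1")

```text
time: 18.4
tool_pos: [620.2, 27.0, 139.1]
tcp_rot: [-3.141, 0.005, 1.743]
contact_force: [2.1, -11.6, 0.2]
grip_width: 23.2
```

>>> step_arm(increments="0 0 0 0.4 0 0 -1; 0 0 0 0.8 0 0 -1; 0 0 0 0.8 0 0 -1; 0 0 0 0.8 0 0 -1")

```text
time: 18.9
tool_pos: [620.1, 27.4, 139.2]
tcp_rot: [-3.142, 0.006, 1.743]
contact_force: [1.7, -12.8, -0.4]
grip_width: 23.2
```

```bash
python3 snap.py w11; python3 snap.py s11 scene; python3 - w11 <<'E'
from meas import *
print(o["time"],o["tool_pos"],o["tcp_rot"],o["contact_force"],o["moment"],o["grip_width"])
ye=cv2.inRange(H,(22,100,80),(35,255,255))
rep("hood",ye,5,215,280,370,zp-119,22)
for n in("w8","w9","w10","w11"):
    o1,c1=pickle.load(open(n+".pkl","rb"));H1=cv2.cvtColor(c1["frame"],cv2.COLOR_RGB2HSV)
    d=cv2.inRange(H1,(0,0,0),(180,255,95));d[:,:307]=0;d[:,333:]=0;d[:221]=0;d[242:]=0
    cs=max(cv2.findContours(d,cv2.RETR_EXTERNAL,cv2.CHAIN_APPROX_NONE)[0],key=cv2.contourArea);M=cv2.moments(cs);print(n,M["m10"]/M["m00"],M["m01"]/M["m00"])
o2,c2=pickle.load(open("s11.pkl","rb"));cv2.imwrite("pics/s11c.png",cv2.resize(c2["frame"][165:235,255:335,::-1],None,fx=8,fy=8,interpolation=cv2.INTER_CUBIC))
E
```

```text
18.9 [620.11474437  27.4300588  139.19949579] [-3.14154682  0.00576159  1.74305017] [  1.72663802 -12.76107848  -0.35764568] [-2.42350096 -0.54059242 -0.03557512] 23.17459919250488
hood rows 117.0 192.0 tool x 30.9 72.2 width 29.51 y=-0.0038 x + -0.51 resid 0.12
w8 319.0 228.52327746741153
w9 318.7569002123142 229.06369426751593
w10 318.78700745473907 229.0500532481363
w11 318.6883821932682 229.6959826275787
```

View pics/s11c.png

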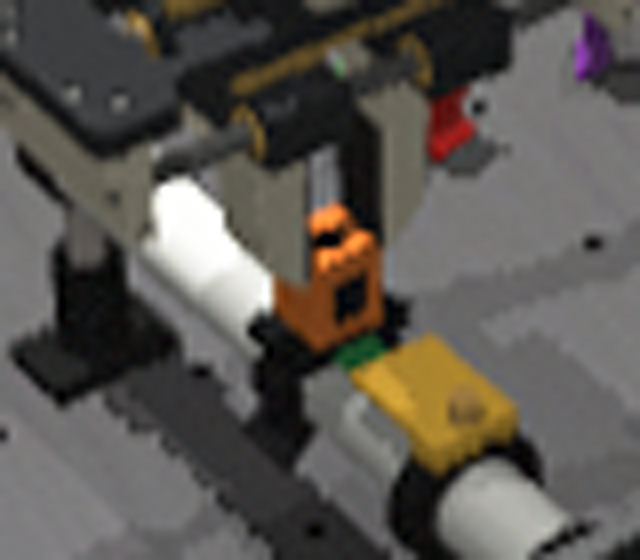

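View pics/w11.png

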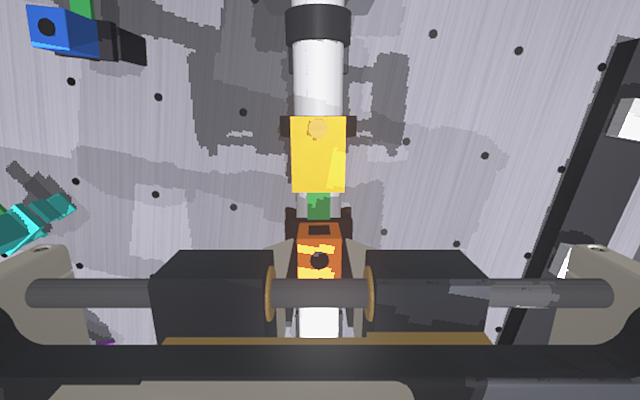

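>>> step_arm(increments="0 0 0 0.3 0 0 -1; 0 0 0 0.6 0 0 -1; 0 0 0 0.8 0 0 -1; 0 0 0 0.8 0 0 -1; 0 0 0 0.8 0 0 -1")

```text
time: 19.62
tool_pos: [620.1, 27.8, 139.3]
tcp_rot: [3.142, 0.006, 1.743]
contact_force: [2.7, -13.9, 0.3]
grip_width: 23.1
```

>>> step_arm(increments="0 0 0 -0.5 0 0 -1; 0 0 0 -1 0 0 -1; 0 0 0 -1.5 0 0 -1; 0 0 0 -2 0 0 -1; 0 0 0 -2.5 0 0 -1; 0 0 0 -2.5 0 0 -1")

```text
time: 20.38
tool_pos: [620.1, 27.3, 139.1]
tcp_rot: [-3.141, 0.003, 1.743]
contact_force: [2.2, -8.3, 0.5]
grip_width: 23.0
```

>>> step_arm(increments="0 0 0 -0.5 0.2 0 -1; 0 0 0 -1 0.4 0 -1; 0 0 0 -1.5 0.5 0 -1; 0 0 0 -1.8 0.5 0 -1; 0 0 0 -1.8 0.5 0 -1")

```text
time: 21.0
tool_pos: [620.3, 27.1, 139.0]
tcp_rot: [-3.14, 0.001, 1.744]
contact_force: [0.4, -5.6, -1.5]
grip_width: 23.0
```

>>> step_arm(increments="0 0 0 0 0 0 -0.2; 0 0 0 0 0 0 -0.1; 0 0 0 0 0 0 0; 0 0 0 0 0 0 0; 0 0 0 0 0 0 0")

```text
time: 21.62
tool_pos: [620.6, 27.8, 139.4]
tcp_rot: [-3.142, -0.0, 1.744]
contact_force: [0.4, 0.1, -0.2]
grip_width: 46.3
```

```bash
python3 snap.py w12; python3 - w12 <<'E'
from meas import *
print(o["time"],o["tool_pos"],o["tcp_rot"],o["contact_force"],o["moment"],o["grip_width"])
ye=cv2.inRange(H,(22,100,80),(35,255,255));g=cv2.inRange(H,(45,80,40),(80,255,255))
rep("hood",ye,5,215,280,370,zp-119,22)
rep("tongue",g,190,225,280,360,28,8)
for n in("w11","w12"):
    o1,c1=pickle.load(open(n+".pkl","rb"));H1=cv2.cvtColor(c1["frame"],cv2.COLOR_RGB2HSV)
    d=cv2.inRange(H1,(0,0,0),(180,255,95));d[:,:307]=0;d[:,333:]=0;d[:221]=0;d[242:]=0
    cs=max(cv2.findContours(d,cv2.RETR_EXTERNAL,cv2.CHAIN_APPROX_NONE)[0],key=cv2.contourArea);M=cv2.moments(cs);print(n,M["m10"]/M["m00"],M["m01"]/M["m00"])
E
```

```text
21.625 [620.58920705  27.79240202 139.39058472] [-3.14156125e+00 -6.60019469e-05  1.74387395e+00] [ 0.37280743  0.06188976 -0.23921186] [ 0.05841956 -0.10263471  0.02371829] 46.26334963410528
hood rows 117.0 192.0 tool x 30.9 72.2 width 29.48 y=0.0003 x + -1.16 resid 0.42
tongue rows 193.0 221.0 tool x 10.7 28.4 width 13.31 y=0.0005 x + -0.96 resid 0.0
w11 318.6883821932682 229.6959826275787
w12 317.8111425873465 233.55429650613783
```

View pics/w12.png

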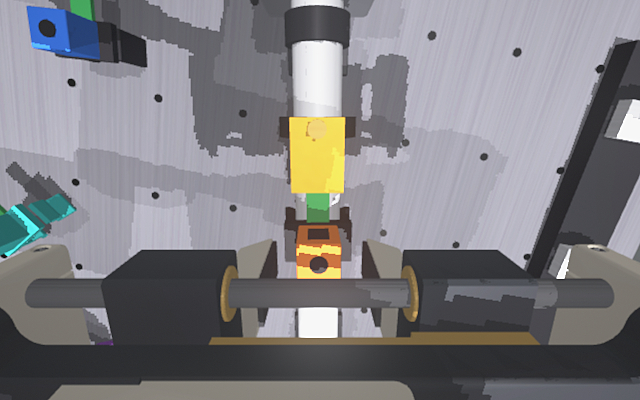

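>>> step_arm(increments="0 0 0 0 0 -8 0; 0 0 0 0 0 -22 0; 0 0 0 0 0 -40 0; 0 0 0 -8 0 -46 0; 0 0 0 -20 0 -46 -0.6; 0 0 0 -31 0 -46 -1; 0 0 0 -31 0 -46 -1; 0 0 0 -31 0 -46 -1")

```text
time: 22.68
tool_pos: [625.7, -3.0, 184.9]
tcp_rot: [-3.141, -0.0, 1.743]
contact_force: [-0.1, -0.1, 0.6]
grip_width: 10.5
```

```bash
python3 snap.py w13;python3 snap.py s13 scene; python3 - w13 <<'E'
from meas import *
print(o["time"],o["tool_pos"],o["tcp_rot"],o["contact_force"],o["grip_width"])
ye=cv2.inRange(H,(22,100,80),(35,255,255));g=cv2.inRange(H,(45,80,40),(80,255,255))
rep("hood",ye,5,215,280,370,zp-119,22)
rep("tongue",g,110,225,290,350,zp-110.5,8)
E
```

```text
22.675 [625.74654251  -2.95509113 184.91522235] [-3.14076844e+00 -3.90224143e-04  1.74336393e+00] [-0.1081318  -0.12665341  0.60307823] 10.514302958092056
hood rows 67.0 132.0 tool x 61.8 102.8 width 29.62 y=-0.0112 x + 0.02 resid 0.37
tongue rows 133.0 161.0 tool x 40.8 60.6 width 13.64 y=0.0000 x + -0.80 resid 0.0
```

View pics/w13.png

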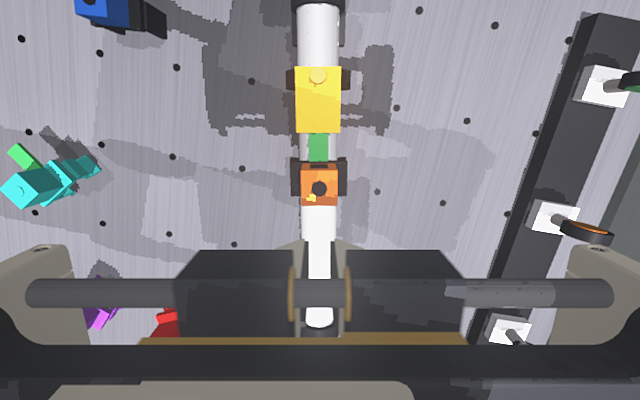

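>>> step_arm(increments="0 0 0 0 0 12 -1; 0 0 0 0 0 26 -1; 0 0 0 0 0 38 -1; 0 0 0 0 0 44 -1; 0 0 0 1.5 0 44 -1; 0 0 0 3 0 44 -1; 0 0 0 4 0 44 -1; 0 0 0 4 0 44 -1")

```text
time: 23.78
tool_pos: [625.4, 1.2, 141.8]
tcp_rot: [3.141, 0.0, 1.744]
contact_force: [0.5, 0.4, -0.2]
grip_width: 0.5
```

>>> step_arm(increments="0 0 0 0.4 0 0 -1; 0 0 0 0.8 0 0 -1; 0 0 0 1.2 0 0 -1; 0 0 0 1.6 0 0 -1; 0 0 0 2 0 0 -1; 0 0 0 2 0 0 -1")

```text
time: 24.52
tool_pos: [625.0, 2.8, 141.4]
tcp_rot: [3.141, 0.0, 1.744]
contact_force: [0.7, -2.9, -0.6]
grip_width: 0.5
```

>>> step_arm(increments="0 0 0 0.3 0 0 -1; 0 0 0 0.6 0 0 -1; 0 0 0 0.9 0 0 -1; 0 0 0 1.2 0 0 -1; 0 0 0 1.2 0 0 -1")

```text
time: 25.15
tool_pos: [624.8, 3.8, 141.5]
tcp_rot: [3.141, 0.001, 1.744]
contact_force: [0.5, -5.9, -0.4]
grip_width: 0.4
```

>>> step_arm(increments="0 0 0 0.3 0 0 -1; 0 0 0 0.6 0 0 -1; 0 0 0 0.9 0 0 -1; 0 0 0 1.2 0 0 -1; 0 0 0 1.2 0 0 -1")

```text
time: 25.78
tool_pos: [624.8, 4.6, 141.7]
tcp_rot: [3.141, 0.001, 1.744]
contact_force: [1.3, -6.2, 1.2]
grip_width: 0.3
```

>>> step_arm(increments="0 0 0 0.3 0 0 -1; 0 0 0 0.6 0 0 -1; 0 0 0 0.9 0 0 -1; 0 0 0 1.2 0 0 -1; 0 0 0 1.2 0 0 -1")

```text
time: 26.4
tool_pos: [624.8, 5.4, 141.8]
tcp_rot: [3.141, 0.002, 1.744]
contact_force: [0.3, -8.6, 1.6]
grip_width: 0.5
```

```bash
python3 snap.py w14; python3 - w14 <<'E'
from meas import *
print(o["time"],o["tool_pos"],o["tcp_rot"],o["contact_force"],o["grip_width"])
ye=cv2.inRange(H,(22,100,80),(35,255,255));g=cv2.inRange(H,(45,80,40),(80,255,255))
A=rep("hood",ye,5,215,280,370,zp-119,22)
rep("tongue",g,110,225,290,350,zp-110.5,8)
E
```

```text
26.4 [624.78493624   5.36487557 141.8272338 ] [3.14061082e+00 2.22769027e-03 1.74350790e+00] [ 0.2732707  -8.57276046  1.62453974] 0.5295342352301737
hood rows 72.0 152.0 tool x 53.3 94.9 width 29.69 y=-0.0119 x + -0.56 resid 0.47
tongue rows 153.0 183.0 tool x 33.8 51.7 width 13.68 y=0.0009 x + -1.29 resid 0.0
```

View pics/w14.png

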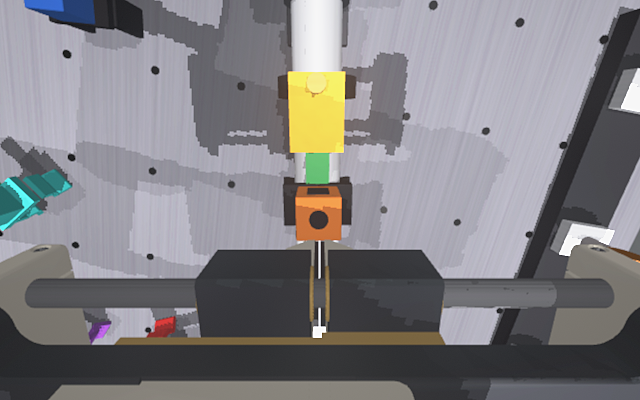

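>>> step_arm(increments="0 0 0 -0.3 0 0 -1; 0 0 0 -0.6 0 0 -1; 0 0 0 -0.9 0 0 -1; 0 0 0 -1.2 0 0 -1; 0 0 0 -1.5 0 0 -1; 0 0 0 -1.8 0 0 -1; 0 0 0 -2.1 0 0 -1; 0 0 0 -2.4 0 0 -1")

```text
time: 27.45
tool_pos: [624.8, 4.5, 141.6]
tcp_rot: [3.141, -0.0, 1.744]
contact_force: [0.1, -3.3, 2.3]
grip_width: 0.3
```

>>> step_arm(increments="0 0 0 -0.3 0 0 -1; 0 0 0 -0.6 0 0 -1; 0 0 0 -0.9 0 0 -1; 0 0 0 -1.2 0 0 -1; 0 0 0 -1.5 0 0 -1; 0 0 0 -1.8 0 0 -1; 0 0 0 -2.1 0 0 -1; 0 0 0 -2.4 0 0 -1")

```text
time: 28.45
tool_pos: [625.1, 1.8, 141.4]
tcp_rot: [3.142, 0.0, 1.744]
contact_force: [0.3, -0.4, -0.2]
grip_width: 0.5
```

>>> step_arm(increments="0 0 0 -4 0 0 -1; 0 0 0 -8 0 0 -1; 0 0 0 -8 0 -20 -1; 0 0 0 -8 0 -44 -1; 0 0 0 -8 0 -44 -1; 0 0 0 -8 0 -44 -1")

```text
time: 29.2
tool_pos: [626.1, -6.1, 184.4]
tcp_rot: [-3.14, -0.0, 1.744]
contact_force: [0.7, 1.1, -0.5]
grip_width: 0.4
```

```bash
python3 snap.py w15; python3 snap.py s15 scene; python3 snap.py t15 top; python3 - w15 <<'E'
from meas import *
print(o["time"],o["tool_pos"],o["tcp_rot"],o["contact_force"],o["grip_width"])
ye=cv2.inRange(H,(22,100,80),(35,255,255));g=cv2.inRange(H,(45,80,40),(80,255,255))
A=rep("hood",ye,5,215,280,370,zp-119,22)
rep("tongue",g,90,225,290,350,zp-110.5,8)
for v in(0,1):
    for n in("w13","w15"):
        o1,c1=pickle.load(open(n+".pkl","rb"));
        if v==0: print(n,o1["tool_pos"])
        print(c1["frame"][120:175,318][:,v].tolist())
o2,c2=pickle.load(open("s15.pkl","rb"));cv2.imwrite("pics/s15c.png",cv2.resize(c2["frame"][165:235,255:335,::-1],None,fx=8,fy=8,interpolation=cv2.INTER_CUBIC))
E
```

```text
29.2 [626.0512698   -6.13303964 184.43919408] [-3.14035534e+00 -2.47365022e-04  1.74365296e+00] [ 0.73423454  1.14137258 -0.49912728] 0.4480904499555582
hood rows 61.0 127.0 tool x 65.2 106.3 width 29.52 y=-0.0013 x + -0.50 resid 0.16
tongue rows 129.0 156.0 tool x 44.4 63.4 width 12.93 y=-0.0243 x + 0.81 resid 0.12
w13 [625.74654251  -2.95509113 184.91522235]
[244, 245, 245, 244, 244, 244, 244, 244, 244, 244, 245, 250, 240, 119, 101, 108, 109, 109, 108, 108, 107, 107, 107, 107, 106, 106, 106, 105, 106, 106, 105, 105, 105, 106, 105, 104, 103, 103, 103, 104, 99, 81, 88, 112, 98, 69, 70, 64, 130, 170, 234, 252, 248, 247, 247]
w15 [626.0512698   -6.13303964 184.43919408]
[244, 244, 244, 244, 244, 244, 249, 245, 154, 103, 111, 111, 111, 112, 110, 110, 110, 110, 111, 110, 110, 110, 110, 110, 109, 109, 108, 108, 107, 108, 107, 107, 107, 108, 108, 109, 94, 77, 104, 99, 66, 65, 111, 157, 228, 249, 246, 244, 244, 244, 244, 244, 246, 250, 255]
[220, 220, 221, 220, 220, 219, 218, 218, 218, 217, 218, 219, 213, 195, 191, 193, 193, 193, 193, 193, 193, 193, 193, 193, 191, 190, 189, 190, 191, 190, 190, 190, 190, 191, 190, 190, 189, 189, 189, 194, 182, 125, 63, 81, 72, 61, 61, 63, 86, 100, 133, 177, 190, 187, 186]
[220, 219, 218, 218, 218, 219, 221, 213, 195, 198, 198, 197, 197, 197, 196, 197, 196, 196, 196, 195, 195, 195, 195, 197, 195, 194, 193, 194, 193, 194, 194, 194, 194, 194, 197, 204, 162, 64, 78, 70, 58, 61, 78, 95, 129, 162, 167, 163, 164, 163, 162, 161, 170, 188, 172]
```

View pics/w15.png

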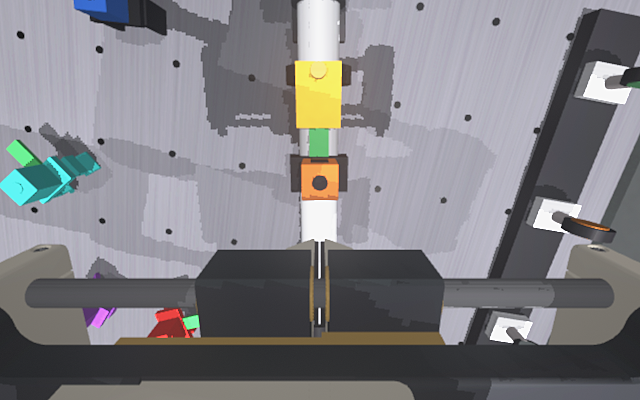

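View pics/s15c.png

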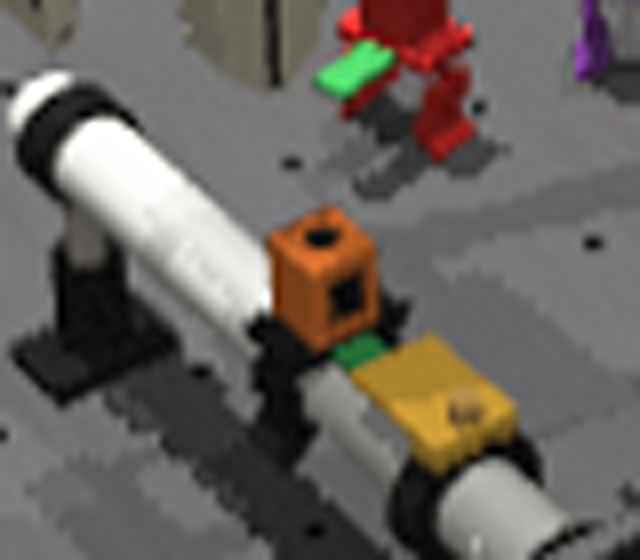

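```bash
python3 -c "
from plant import get_obs,close_job
print(get_obs()['time'],close_job())"
```

```text
the job is handed in; nothing more can be done
29.35 None
```

I clipped the orange sensor onto the tube, slid its tongue under the hood to the pad, pushed, released it and handed the job in at about 29 s. The run gives no verdict, so what follows rests on my own readings.

- **Snapping on:** About 2 mm into the jaws the sensor stuck. I saw up to 23.5 N at the wrist, above the 8–16 N expected. A small slide along the tube freed it, and it then snapped down. It landed at its expected height with about 8 N on the saddle, aligned with the tube to about 0.01–0.02 rad. The tongue was about 30 mm clear of the hood.
- **Pushing on the pad:** Sliding along the tube took about 6–7 N at the wrist while gripped, more than the 1–4 N given. The resistance rose when the tongue tip was about 9–10 mm under the hood. At that point I pushed with about 14 N at the wrist, roughly 6–7 N on the pad after friction.
- **Release:** The sensor sprang back about 1.4 mm when I opened the gripper. I pushed it up again with the closed fingers, to 8.6 N at the wrist and about 5–6 N on the pad. Then I backed away slowly, so that tube friction would hold it against the pad.
- **Last checks:** The sensor stood upright and centred, with the tongue tip about 9.2 mm under the hood (about 21 mm from the collar face). The fingers were clear.
- **Not confirmed:** I inferred the final contact with the pad from the push and slow withdrawal; I did not measure it. I also did not measure the bystanders again at the end. I felt no contact that would have moved any of them.

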